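# Clear the spent core from the strap reel stand

### The arm

A 6-joint arm with a two-finger parallel gripper is mounted at the origin on the work surface. World frame = base frame: x ahead of the robot, y to its left, z up, the work surface at z = 0. Lengths are in mm, angles in rad, forces in N, time in s.
With the tool pointing down it reaches from about 350 to 775 mm from the base axis. Payload 7.3 kg.
Tool frame: the origin (TCP) lies midway between the tips of the shut fingers; the grasp point (between the pads) lies 19 mm behind it; z points along the fingers, y is the line along which they close (so a half turn about z gives the same grasp; the last joint's range is limited). The gripper opens to 92 mm and grips with 3 to 60 N. Pads are 19 mm wide; open, the fingers measure 130 mm over their backs; the gripper's body (75 mm by 190 mm) begins 47 mm behind the grasp point.
Start: joints at [-1.269, 0.342, 1.524, -0, 1.275, -0.146], TCP at [227.34, -473.245, 226.741] pointing down, gripper open.
Joint ranges: [-2.53, 2.53], [-0.77, 2.02], [0.04, 2.7], [-1, 4.14], [0.28, 2.66], [-3.11, 3.11]. Speed limits (rad/s): [2.57, 2.57, 3.14, 3.14, 3.14, 3.14].

### API

Orientations are given as [roll, pitch, yaw] about the fixed x, y, z axes, in that order (R = Rz(yaw) Ry(pitch) Rx(roll)).
In Python, from plant import get_obs, capture, camera_model, close_job, search_frame, regions_of, pinpoint gives the robot as it stands. The module is installed in compiled form; this text tells all that it offers.
- The arm moves only by the shell command python3 -m pendant 'ROWS'. ROWS is JSON, one flat list of numbers, 7 for each row, row after row: the shift along the tool's x, y, z in units of 30 mm (1.0 is 30 mm), then the turn, a rotation vector about the tool's x, y, z in units of 4 degrees (1.0 is 4 degrees), then the closure, from -1 (fully open) to 1 (shut), so that 0 is half open. In form: [dx, dy, dz, wx, wy, wz, gripper, dx, dy, dz, wx, wy, wz, gripper, ...]. A call has 1 to 12 rows; each row shifts and turns the commanded pose from where the row before left it, along the tool's axes as they then stand; what a row does not reach is not made up. A row lasts 1/10 s, in which the tool goes at most 50 mm and 8.59 degrees, less where a joint would pass 70% of its speed; a pose out of reach is approached as far as the arm can. A call with a number of a shift or a turn outside -1 to 1 is refused whole. A call with a gripper value outside its range is refused whole. The fingers move at their own pace and stop on an object; the grip force is fixed at half the most. Time passes only in rows, so rows that do not move let the fingers close. It gives the time, the measured TCP pose, the force, the opening and the grip force at its end, in the units of the state.
- get_obs(): the state, without advancing time (a new reading comes with each control period).
- capture(name): name is "scene" or "top" or "wrist"; returns the picture (384x512x3 uint8, red, green, blue); there is no depth.
- camera_model(name): a dict with "fov_y" (degrees; the focal length in pixels is half the picture's height over the tangent of half this angle, whatever the lens; pixels are square), "cx", "cy" (the principal point, pixels), "pose" (4x4, takes a point from camera to world coordinates). Camera axes: x right, y up, looking along -z (the intrinsics and any distortion apply to the point x, -y, -z); pixel columns grow to the right and rows downward; lengths in mm; the calibration is good to about 2 mm. A picture is of the moment at which its call begins: read the wrist's pose just before it. camera_model takes no time and is no camera call; for the wrist camera it gives the pose at the moment of the call.
- close_job(): hands the job in; it is judged then, once.
Trained networks look in the newest picture that a camera, given by its name, has taken for a name from the list of things; names that differ only in an ending like _2 or _b are one class to them, and where a whole thing is asked for, a point or a joint stands for the part that bears it (a point fixed in the world has none). Each returns a list of dicts, best first, with "score" (0 to 1); they miss things now and then, are a little off and sometimes report something else, mostly with a low value. They report only what shows in the picture. A call takes as long as a camera call.
- search_frame(camera, thing): "location" ([column, row] in pixels, amid what is visible of it).
- regions_of(camera, thing): "pixels" (384x512 bool, what is visible of it) and "location" ([column, row] in pixels, amid what is visible of it).
- pinpoint(camera, thing): "location" ([column, row] in pixels: a listed point, or the origin of a listed thing).
The state is a dict: "time": time; "joint_positions": joint angles; "dq": joint speeds; "tau": joint torques, N m; "tool_pos": TCP position; "tcp_rot": TCP orientation; "contact_force": force on the tool from outside, world axes, zero at the start; "moment": the same for the moment, N m; "grip_width": finger opening in mm; "finger_force": force on a finger pad.
Only numpy, scipy, OpenCV 4.12 (cv2) and the standard library are available. Lean on these libraries where they do the work, as an engineer would, in place of code of your own. Each camera call takes 0.05 s, during which the arm holds its last target. There are 200 camera calls.

### The job

The strap reel stand has run out. Twist the black keeper anticlockwise until it comes up against its stop, draw it straight up off the post and set it down flat in the shallow wooden tray; then slide the empty cardboard core up off the stand and stand it upright in the grey crate. Use a light hand and force neither of them, set both down rather than dropping them, and leave the glue jar, the shoe last and the hammer where they are.

Things in the scene. Friction and masses are not known exactly. Their poses are not given: they have to be found in the camera images.
- stand: Reel stand bolted to the bench, no moving parts: grey base plate 175 x 140 x 10 mm, reaching 75 mm to -x and 100 mm to +x of the post; steel platform disc, 96 mm diameter, its top 16 mm above the bench; on it an upright steel mandrel, 35 mm diameter, up to 72 mm; above that, on the same axis, the 16 mm post, up to 114 mm. Origin: on that axis at bench level; z up.
- post_tip (a point): Centre of the top end of the post, 114 mm above the bench. Below it, 99.5 to 104.5 mm above the bench, two locking lugs, 6.5 mm wide, one each side, stick out of the post to 13 mm from its axis. They start hidden inside the keeper, and the way they point differs from stand to stand: not measured.
- guide (a point): Strap guide on the stand: two white rollers and a cross bar, 80 mm wide, 66 mm high, 80 mm from the post on the stand's +x side. Point: middle of the cross bar, 62 mm above the bench.
- keeper: Twist-lock keeper: black ribbed plastic collar, 52 mm diameter, 30 mm high, about 0.12 kg, starting on the post and lying on the core, underside 86 mm above the bench, 1 mm play round the post. Its 18 mm through hole shows the post's end, 2 mm below its top. Can be gripped at any yaw. Origin: centre of its underside; z up its axis.
- keeper_top (a point): Centre of the keeper's top face. Locked, the keeper lifts only 1.5 mm. Turned anticlockwise (seen from above) by 25 to 90 degrees, to be felt, it meets a firm stop, with next to no resistance before it; there, and up to 6 degrees short of it, the lugs line up with its two 9 mm slots and it lifts straight off, free after 30 mm. Never more than 25 N between it and the stand.
- core: Empty strap core: cardboard tube, 50 mm outside, 38 mm inside diameter, 70 mm high, about 0.05 kg, loose round the mandrel with 1.5 mm play, standing on the platform disc under the keeper, top 86 mm above the bench. With the keeper off, the post stands 28 mm above it: it comes free after 98 mm. Never more than 40 N between it and the stand. Origin: centre of its lower end; z up its axis.
- tray: Shallow open wooden tray for small parts, 150 x 130 mm outside, 22 mm high, walls and floor 4 mm, fixed to the bench, on either side of the stand; the keeper goes here. Origin: centre of its underside; x along the 150 mm side.
- crate: Open grey plastic crate for empties, 170 x 150 mm outside, 45 mm high, walls and floor 5 mm, fixed to the bench, on the other side of the stand from the tray; the core goes here. Origin: centre of its underside; x along the 170 mm side.
- jar: Closed black glue jar, 76 mm diameter, 95 mm high, standing on the bench: leave alone. Origin: centre of its underside.
- last: Dark green plastic shoe last, 255 mm long, 92 mm wide, 98 mm high, lying sole down: leave alone. Origin: on the bench under its middle; x points to the toe.
- hammer: Hammer lying on the bench beyond the stand: leave alone. Origin: on the bench under its middle; x points to the head.

How it is judged:
By the outcome, as a careful person would: the job done as asked, in the order asked, and still so for the second after the job is handed in, with the robot touching nothing.
It also fails if it takes over 72 s, if anything falls off the work surface, if the arm or the gripper's body presses on something with over 40 N, if the wrist force passes 120 N, or if a joint passes its speed limit or range.

## Working session

There is one attempt and no reset: what is moved stays moved. The work goes in short steps, Python scripts to look and compute and a shell command to move; the robot and the scene stay as the last step left them, time stands still between calls to the robot, and variables do not carry over. Pictures are saved under pics/ and viewed, at most 10 in all, crops included, and the job is handed in when it is done.

```bash
mkdir -p pics
cat > h.py <<'E'
import numpy as np,cv2
from plant import *
from scipy.spatial.transform import Rotation as R
def ray(m,px):
    f=192/np.tan(np.radians(m["fov_y"])/2);P=np.array(m["pose"])
    d=P[:3,:3]@np.array([(px[0]-m["cx"])/f,-(px[1]-m["cy"])/f,-1]);return P[:3,3],d/np.linalg.norm(d)
def tri(rays):
    A=0;b=0
    for o,d in rays:
        M=np.eye(3)-np.outer(d,d);A=A+M;b=b+M@o
    p=np.linalg.solve(A,b);return p,[round(float(np.linalg.norm(np.cross(p-o,d))),1) for o,d in rays]
def atz(o,d,z): return o+d*(z-o[2])/d[2]
def save(im,n): cv2.imwrite("pics/"+n,im[:,:,::-1])
E
python3 - <<'E'
from h import *
np.set_printoptions(precision=1,suppress=True)
o=get_obs();print({k:np.round(v,3) for k,v in o.items()})
ims=[]
ms={}
for c in("scene","top"):
    ms[c]=camera_model(c);im=capture(c);ims.append(im);print(c,{k:(v if k!="pose" else np.array(v)) for k,v in ms[c].items()})
save(cv2.resize(np.vstack(ims),(450,600)) if 0 else np.hstack([cv2.resize(i,(400,300)) for i in ims]),"a.png")
for t in["keeper_top","keeper","post_tip","core","guide","stand","tray","crate","jar","last","hammer"]:
    rs=[]
    for c in("scene","top"):
        r=pinpoint(c,t)
        if r: rs.append(ray(ms[c],r[0]["location"]));print(t,c,np.array(r[0]["location"]),round(r[0]["score"],2),"z0:",atz(*rs[-1],0)[:2])
    if len(rs)==2: print("   ",*tri(rs))
E
```

```text
{'time': np.float64(0.0), 'joint_positions': array([-1.3,  0.3,  1.5, -0. ,  1.3, -0.1]), 'dq': array([-0., -0.,  0.,  0., -0.,  0.]), 'tau': array([  0. , -43.1, -24.4,   0.1,   0.1,  -0. ]), 'tool_pos': array([ 227.2, -472.9,  226.1]), 'tcp_rot': array([-3.1, -0. ,  0.4]), 'contact_force': array([1. , 0.8, 0.7]), 'moment': array([0., 0., 0.]), 'finger_force': np.float64(0.0), 'grip_width': np.float64(91.639)}
scene {'fov_y': 46.46187425538416, 'cx': 256.72073387505327, 'cy': 186.0068051627294, 'pose': array([[  -0.6,   -0.6,    0.6, 1237.5],
       [   0.8,   -0.4,    0.4,  508.6],
       [  -0. ,    0.7,    0.7,  899.6],
       [   0. ,    0. ,    0. ,    1. ]])}
top {'fov_y': 56.87425990414117, 'cx': 259.38344946104525, 'cy': 193.2092199700088, 'pose': array([[   0. ,    1. ,   -0.1,  504.6],
       [  -1. ,    0. ,    0. ,   10.4],
       [   0. ,    0.1,    1. , 1037.6],
       [   0. ,    0. ,    0. ,    1. ]])}
keeper_top scene [280.3 155.3] 0.91 z0: [377.7 -71.8]
keeper_top top [260.2 241.4] 0.85 z0: [487.8  -2.8]
    [488.5   0.4 114.7] [2.1, 2.1]
keeper scene [279.  161.3]
[... 430 characters left out ...]
ne [277.9 186.2] 0.6 z0: [490.5   1.1]
tray scene [209.4 132.7] 0.9 z0: [ 428.  -318.1]
tray top [367.6 262.8] 0.88 z0: [ 429.9 -313.8]
    [ 430.8 -313.6    3.7] [1.2, 1.2]
crate scene [383.1 228.5] 0.65 z0: [448.9 308.5]
crate top [151.1 255. ] 0.75 z0: [445.7 310.8]
    [446.5 309.6  -1.2] [1.7, 1.7]
jar scene [326.  270.6] 0.85 z0: [651.4 260.2]
jar top [171.1 179.6] 0.97 z0: [665.9 262.2]
    [662.2 261.5  13.8] [3.0, 3.0]
last scene [151.4 190.9] 0.68 z0: [ 724.2 -269.6]
last top [358.  162.5] 0.95 z0: [ 724.5 -292.5]
    [ 721.3 -288.1  -10.7] [8.8, 8.8]
hammer scene [229.9 257.4] 0.59 z0: [763.1  53.5]
hammer top [241.7 146.8] 0.98 z0: [767.8  55.5]
    [766.1  55.7   5.3] [0.5, 0.5]
```

View pics/a.png

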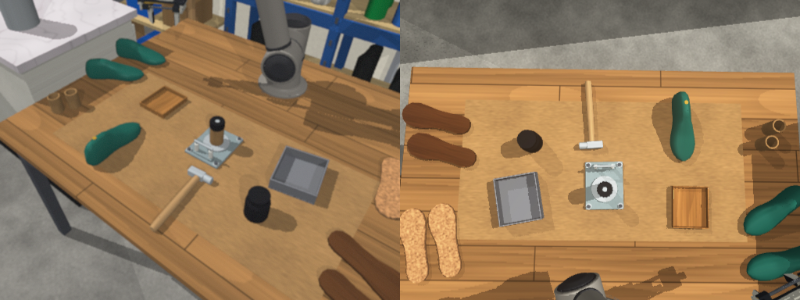

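Run:
```python
from h import *
o=get_obs();m=camera_model("wrist");T=np.eye(4);T[:3,:3]=R.from_euler("xyz",o["tcp_rot"]).as_matrix();T[:3,3]=o["tool_pos"]
np.set_printoptions(precision=2,suppress=True)
print(T[:3,:3]);print(np.linalg.inv(T)@np.array(m["pose"]),m["fov_y"],m["cx"],m["cy"],o["tcp_rot"])
```

```text
[[ 0.9   0.43  0.  ]
 [ 0.43 -0.9  -0.  ]
 [-0.    0.   -1.  ]]
[[   0.      0.97    0.25   65.53]
 [   1.     -0.     -0.      0.16]
 [  -0.      0.25   -0.97 -158.58]
 [   0.      0.      0.      1.  ]] 63.47543374482058 258.5645855719996 189.95320314241783 [3.14 0.   0.45]
```

The scene view shows the stand with the black keeper at about (217,122), the tray to its left and the crate to its right. In the top view the tray is at (690,207) and the crate at (518,200). Next I'll move over the stand with the wrist camera.

```bash
python3 -m pendant '[0.95,-0.7,0,0,0,0,-1, 0.95,-0.7,0,0,0,0,-1, 0.95,-0.7,0,0,0,0,-1, 0.95,-0.7,0,0,0,0,-1, 0.95,-0.7,0,0,0,0,-1, 0.95,-0.7,0,0,0,0,-1, 0.95,-0.7,0,0,0,0,-1, 0.95,-0.7,0,0,0,0,-1, 0.95,-0.7,0,0,0,0,-1, 0.95,-0.7,0,0,0,0,-1, 0.95,-0.7,0,0,0,0,-1, 0,0,0,0,0,0,-1]'
cat > look.py <<'E'
from h import *
import sys,json
# append wrist rays for the named things
things=sys.argv[1].split(",")
try: D=json.load(open("rays.json"))
except Exception: D={}
m=camera_model("wrist");im=capture("wrist");o=get_obs()
print("tcp",np.round(o["tool_pos"],1),np.round(o["tcp_rot"],3),"t",round(float(o["time"]),2))
for t in things:
    r=pinpoint("wrist",t)
    if r and r[0]["score"]>.4:
        a,d=ray(m,r[0]["location"]);D.setdefault(t,[]).append([a.tolist(),d.tolist()])
        print(t,np.round(r[0]["location"],1),round(r[0]["score"],2),end=" ")
    L=[(np.array(a),np.array(d)) for a,d in D.get(t,[])]
    if len(L)>1: p,e=tri(L);print("tri",np.round(p,1),e,end="")
    print()
json.dump(D,open("rays.json","w"))
if len(sys.argv)>2: save(im,sys.argv[2])
E
python3 look.py keeper_top,post_tip,guide,core
```

```text
time: 2.4
tool_pos: [411.1, -126.3, 226.8]
tcp_rot: [-3.141, -0.001, 0.452]
contact_force: [-0.0, -1.1, 0.2]
grip_width: 91.7
finger_force: 0.0
tcp [ 410.4 -127.8  226.8] [ 3.141 -0.     0.452] t 2.45
keeper_top [163.1  37.4] 0.66 
post_tip [162.5  43.8] 0.64 

core [191.   59.8] 0.69
```

```bash
python3 -m pendant '[0.7,-0.4,0,0,0,0,-1, 0.7,-0.4,0,0,0,0,-1, 0.7,-0.4,0,0,0,0,-1,0,0,0,0,0,0,-1,0,0,0,0,0,0,-1]' | head -2
python3 look.py keeper_top,post_tip,guide,core
python3 -m pendant '[0.7,-0.45,0,0,0,0,-1, 0.7,-0.45,0,0,0,0,-1, 0.7,-0.4,0,0,0,0,-1,0,0,0,0,0,0,-1,0,0,0,0,0,0,-1]' | head -2
python3 look.py keeper_top,post_tip,guide,core b.png
```

```text
time: 3.15
tool_pos: [450.8, -70.3, 226.6]
tcp [450.6 -70.5 226.6] [3.142e+00 1.000e-03 4.470e-01] t 3.2
keeper_top [208.9 115.1] 0.9 tri [488.4  -5.9 118.6] [0.7, 0.7]
post_tip [209.2 117.9] 0.95 tri [485.1  -5.7 112.5] [1.7, 1.7]
guide [248.7  38.9] 0.91 

time: 3.9
tool_pos: [490.7, -7.4, 226.5]
tcp [490.6  -7.7 226.6] [3.141e+00 1.000e-03 4.480e-01] t 3.95
keeper_top [254.7 192. ] 0.57 tri [487.8  -6.5 122.3] [0.3, 1.5, 1.4]
post_tip [250.3 192.8] 0.61 tri [484.   -5.1 113.1] [0.5, 3.0, 2.5]
guide [287.4 109.6] 0.94 tri [564.3  -5.   67.6] [1.0, 1.0]
core [256.9 168. ] 0.53 tri [487.9  -6.2  13.7] [0.9, 0.9]
```

View pics/b.png

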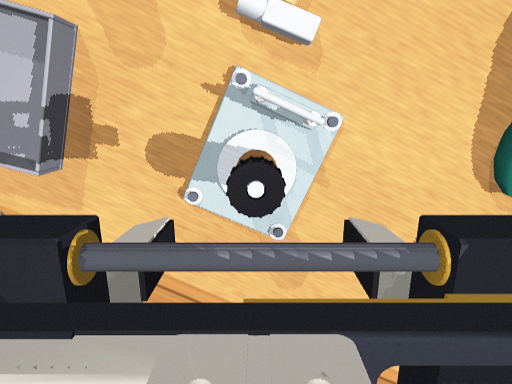

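The wrist view shows the keeper at about (256,188), with the bright post end in its hole at (256,189). The guide bar is at (288,105) and the base plate edges are clear. I'll measure the post end exactly here, then again after a quarter turn, so that any camera mounting error cancels.

```bash
cat > tip.py <<'E'
from h import *
import sys
z=float(sys.argv[1]) if len(sys.argv)>1 else 114
m=camera_model("wrist");im=capture("wrist");o=get_obs()
k=[r for r in regions_of("wrist","keeper")]
M=k[0]["pixels"].astype(np.uint8);c=cv2.findContours(M,0,2)[0];c=max(c,key=cv2.contourArea)
F=cv2.drawContours(np.zeros_like(M),[cv2.convexHull(c)],0,1,-1)
F=cv2.erode(F,np.ones((9,9)))
g=im.max(2);B=((g>110)&(F>0)).astype(np.uint8)
n,l,s,C=cv2.connectedComponentsWithStats(B);i=1+np.argmax(s[1:,4]);px=C[i]
T=R.from_euler("xyz",o["tcp_rot"]).as_matrix()
p=atz(*ray(m,px),z)
print("score",k[0]["score"],"px",px.round(1),"size",s[i],"world@z",p.round(1),"tool frame",(T.T@(p-o["tool_pos"])).round(1),"tcp",np.round(o["tool_pos"],1),o["tcp_rot"][2].round(3))
E
python3 tip.py
python3 -m pendant '[0,0,0,0,0,1,-1, 0,0,0,0,0,1,-1, 0,0,0,0,0,1,-1, 0,0,0,0,0,1,-1, 0,0,0,0,0,1,-1, 0,0,0,0,0,1,-1, 0,0,0,0,0,1,-1, 0,0,0,0,0,1,-1, 0,0,0,0,0,1,-1, 0,0,0,0,0,1,-1, 0,0,0,0,0,1,-1, 0,0,0,0,0,1,-1]'|head -2
python3 -m pendant '[0,0,0,0,0,1,-1, 0,0,0,0,0,1,-1, 0,0,0,0,0,1,-1, 0,0,0,0,0,1,-1, 0,0,0,0,0,1,-1, 0,0,0,0,0,1,-1, 0,0,0,0,0,1,-1, 0,0,0,0,0,1,-1, 0,0,0,0,0,1,-1, 0,0,0,0,0,1,-1, 0,0,0,0,0,0,-1, 0,0,0,0,0,0,-1]'|head -2
python3 tip.py; python3 look.py keeper_top,post_tip,guide,core c.png
```

```text
score 0.76 px [254.9 188.7] size [246 180  18  18 240] world@z [487.4  -6.2 114. ] tool frame [ -2.4  -2.8 112.8] tcp [490.8  -7.7 226.8] 0.447
time: 5.45
tool_pos: [490.9, -7.4, 226.8]
time: 6.65
tool_pos: [491.0, -7.3, 226.8]
score 0.89 px [261.3 189.6] size [252 181  19  18 247] world@z [487.3  -6.5 114. ] tool frame [ -2.4   2.9 112.7] tcp [491.   -7.2 226.7] -1.087
tcp [491.   -7.2 226.7] [-3.142 -0.    -1.087] t 6.8
keeper_top [260.7 189.8] 0.94 tri [488.   -6.7 121.5] [0.4, 1.3, 1.7, 1.1]
tri [484.   -5.1 113.1] [0.5, 3.0, 2.5]
guide [193.1 147.2] 0.8 tri [563.7  -4.7  71.6] [1.4, 0.7, 0.7]
core [260.4 170.3] 0.5 tri [487.6  -6.   14.5] [0.5, 1.3, 0.8]
```

```bash
python3 -m pendant '[-0.08,0.097,0.6,0,0,0,-1, 0,0,0.6,0,0,0,-1, 0,0,0.6,0,0,0,-1, 0,0,0.5,0,0,0,-1, 0,0,0,0,0,0,-1, 0,0,0,0,0,0,-1]'|head -3
python3 tip.py; python3 tip.py 116; python3 look.py keeper_top d.png
```

```text
time: 7.6
tool_pos: [487.5, -6.4, 158.0]
tcp_rot: [3.142, -0.0, -1.088]
score 0.75 px [258.1 210.6] size [246 200  25  23 416] world@z [487.4  -6.5 114. ] tool frame [-0.1  0.4 44.4] tcp [487.8  -6.4 158.4] -1.088
score 0.66 px [258.9 210.8] size [247 200  25  23 410] world@z [487.6  -7.1 116. ] tool frame [ 0.4  0.6 42.6] tcp [487.9  -6.4 158.6] -1.088
tcp [487.8  -6.4 158.5] [-3.140e+00 -1.000e-03 -1.088e+00] t 7.85
keeper_top [258.  209.6] 0.84 tri [488.   -6.9 119.7] [1.0, 1.1, 2.2, 0.5, 1.9]
```

View pics/d.png

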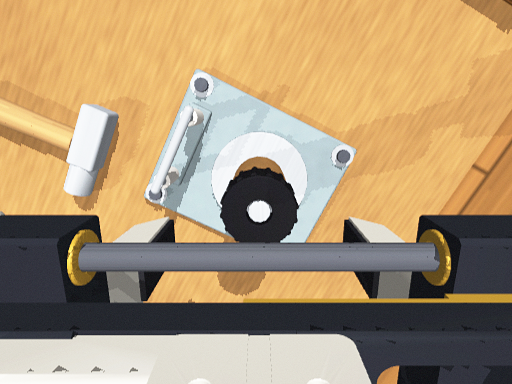

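The post end is at (259,211), centred under the tool, and the guide is to the left, well below where the fingertips will be. I'll descend and grip.

```bash
python3 -m pendant '[0,0.01,0.5,0,0,0,-1, 0,0,0.5,0,0,0,-1, 0,0,0.5,0,0,0,-1, 0,0,0.4,0,0,0,-1, 0,0,0.33,0,0,0,-1, 0,0,0,0,0,0,-1, 0,0,0,0,0,0,-1]'
python3 -m pendant '[0,0,0,0,0,0,0, 0,0,0,0,0,0,0.1, 0,0,0,0,0,0,0.2, 0,0,0,0,0,0,0.2, 0,0,0,0,0,0,1, 0,0,0,0,0,0,1, 0,0,0,0,0,0,1, 0,0,0,0,0,0,1]'
cat > st.py <<'E'
from h import *
import sys
o=get_obs();T=R.from_euler("xyz",o["tcp_rot"]).as_matrix()
f=np.array(o["contact_force"]);mz=o["moment"]
print("t",round(float(o["time"]),2),"p",np.round(o["tool_pos"],1),"yaw",round(float(np.degrees(o["tcp_rot"][2])),1),"F",f.round(1),"Ftool",(T.T@f).round(1),"M",np.round(mz,2),"w",round(float(o["grip_width"]),1),"ff",round(float(o["finger_force"]),1))
if len(sys.argv)>1: sys.exit(abs(mz[2])>float(sys.argv[1]) or np.linalg.norm(f)>8)
E
python3 st.py
```

```text
time: 8.6
tool_pos: [487.3, -6.5, 91.1]
tcp_rot: [-3.141, -0.0, -1.088]
contact_force: [-0.2, -0.3, -0.1]
grip_width: 91.7
finger_force: 0.0
time: 9.4
tool_pos: [487.1, -6.5, 90.9]
tcp_rot: [-3.142, -0.0, -1.088]
contact_force: [-0.8, -0.2, 0.7]
grip_width: 51.4
finger_force: 30.0
t 9.4 p [487.1  -6.5  90.9] yaw -62.3 F [-0.8 -0.2  0.7] Ftool [-0.2  0.8 -0.7] M [ 0.1   0.03 -0.03] w 51.4 ff 30.0
```

```bash
python3 -m pendant '[0,0,0,0,0,-0.6,1, 0,0,0,0,0,-0.6,1, 0,0,0,0,0,-0.6,1, 0,0,0,0,0,-0.6,1, 0,0,0,0,0,-0.6,1, 0,0,0,0,0,-0.6,1, 0,0,0,0,0,-0.6,1, 0,0,0,0,0,-0.6,1, 0,0,0,0,0,0,1]' >/dev/null; python3 st.py 0.12 && 
python3 -m pendant '[0,0,0,0,0,-0.2,1, 0,0,0,0,0,-0.2,1, 0,0,0,0,0,0,1]' >/dev/null && python3 st.py 0.12 &&
python3 -m pendant '[0,0,0,0,0,-0.2,1, 0,0,0,0,0,-0.2,1, 0,0,0,0,0,0,1]' >/dev/null && python3 st.py 0.12 &&
python3 -m pendant '[0,0,0,0,0,-0.2,1, 0,0,0,0,0,-0.2,1, 0,0,0,0,0,0,1]' >/dev/null && python3 st.py 0.12 &&
python3 -m pendant '[0,0,0,0,0,-0.2,1, 0,0,0,0,0,-0.2,1, 0,0,0,0,0,0,1]' >/dev/null && python3 st.py 0.12 &&
python3 -m pendant '[0,0,0,0,0,-0.2,1, 0,0,0,0,0,-0.2,1, 0,0,0,0,0,0,1]' >/dev/null && python3 st.py 0.12 &&
python3 -m pendant '[0,0,0,0,0,-0.2,1, 0,0,0,0,0,-0.2,1, 0,0,0,0,0,0,1]' >/dev/null && python3 st.py 0.12
```

```text
t 10.3 p [487.   -6.4  90.9] yaw -43.1 F [-1.2 -0.3  2.1] Ftool [-0.6  1.  -2.1] M [ 0.1   0.12 -0.04] w 52.0 ff 30.0False
```

```bash
sed -i 's/sys.exit(\(.*\))$/sys.exit(int(bool(\1)))/' st.py
python3 -m pendant '[0,0,0,0,0,-0.2,1, 0,0,0,0,0,-0.2,1, 0,0,0,0,0,0,1]' >/dev/null && python3 st.py 0.12 &&
python3 -m pendant '[0,0,0,0,0,-0.2,1, 0,0,0,0,0,-0.2,1, 0,0,0,0,0,0,1]' >/dev/null && python3 st.py 0.12 &&
python3 -m pendant '[0,0,0,0,0,-0.2,1, 0,0,0,0,0,-0.2,1, 0,0,0,0,0,0,1]' >/dev/null && python3 st.py 0.12 &&
python3 -m pendant '[0,0,0,0,0,-0.2,1, 0,0,0,0,0,-0.2,1, 0,0,0,0,0,0,1]' >/dev/null && python3 st.py 0.12 &&
python3 -m pendant '[0,0,0,0,0,-0.2,1, 0,0,0,0,0,-0.2,1, 0,0,0,0,0,0,1]' >/dev/null && python3 st.py 0.12 &&
python3 -m pendant '[0,0,0,0,0,-0.2,1, 0,0,0,0,0,-0.2,1, 0,0,0,0,0,0,1]' >/dev/null && python3 st.py 0.12
```

```text
t 10.6 p [487.   -6.5  90.9] yaw -41.5 F [-0.1  1.3  3. ] Ftool [-1.  -0.9 -3. ] M [0.11 0.16 0.02] w 51.4 ff 30.0
t 10.9 p [487.1  -6.5  90.9] yaw -39.9 F [-0.5  1.   2.2] Ftool [-1.1 -0.4 -2.2] M [ 0.08  0.21 -0.02] w 51.6 ff 30.0
t 11.2 p [487.1  -6.5  90.8] yaw -38.3 F [-0.8  0.3  2.9] Ftool [-0.8  0.2 -2.9] M [0.05 0.2  0.04] w 52.0 ff 30.0
t 11.5 p [487.1  -6.5  90.8] yaw -36.7 F [-0.3  0.2  3.7] Ftool [-0.3 -0.  -3.7] M [0.07 0.2  0.01] w 52.3 ff 30.0
t 11.8 p [487.1  -6.5  90.8] yaw -35.1 F [-0.5  0.7  2.4] Ftool [-0.8 -0.2 -2.4] M [ 0.07  0.16 -0.05] w 51.7 ff 30.0
t 12.1 p [487.1  -6.5  90.8] yaw -33.5 F [-0.6 -0.8  3.3] Ftool [-0.1  1.  -3.3] M [0.05 0.19 0.03] w 51.9 ff 30.0
```

```bash
python3 -m pendant '[0,0,0,0,0,-0.2,1, 0,0,0,0,0,-0.2,1, 0,0,0,0,0,0,1]' >/dev/null && python3 st.py 0.12 &&
python3 -m pendant '[0,0,0,0,0,-0.2,1, 0,0,0,0,0,-0.2,1, 0,0,0,0,0,0,1]' >/dev/null && python3 st.py 0.12 &&
python3 -m pendant '[0,0,0,0,0,-0.2,1, 0,0,0,0,0,-0.2,1, 0,0,0,0,0,0,1]' >/dev/null && python3 st.py 0.12 &&
python3 -m pendant '[0,0,0,0,0,-0.2,1, 0,0,0,0,0,-0.2,1, 0,0,0,0,0,0,1]' >/dev/null && python3 st.py 0.12 &&
python3 -m pendant '[0,0,0,0,0,-0.2,1, 0,0,0,0,0,-0.2,1, 0,0,0,0,0,0,1]' >/dev/null && python3 st.py 0.12 &&
python3 -m pendant '[0,0,0,0,0,-0.2,1, 0,0,0,0,0,-0.2,1, 0,0,0,0,0,0,1]' >/dev/null && python3 st.py 0.12 &&
python3 -m pendant '[0,0,0,0,0,-0.2,1, 0,0,0,0,0,-0.2,1, 0,0,0,0,0,0,1]' >/dev/null && python3 st.py 0.12 &&
python3 -m pendant '[0,0,0,0,0,-0.2,1, 0,0,0,0,0,-0.2,1, 0,0,0,0,0,0,1]' >/dev/null && python3 st.py 0.12 &&
python3 -m pendant '[0,0,0,0,0,-0.2,1, 0,0,0,0,0,-0.2,1, 0,0,0,0,0,0,1]' >/dev/null && python3 st.py 0.12 &&
python3 -m pendant '[0,0,0,0,0,-0.2,1, 0,0,0,0,0,-0.2,1, 0,0,0,0,0,0,1]' >/dev/null && python3 st.py 0.12 &&
python3 -m pendant '[0,0,0,0,0,-0.2,1, 0,0,0,0,0,-0.2,1, 0,0,0,0,0,0,1]' >/dev/null && python3 st.py 0.12 &&
python3 -m pendant '[0,0,0,0,0,-0.2,1, 0,0,0,0,0,-0.2,1, 0,0,0,0,0,0,1]' >/dev/null && python3 st.py 0.12
```

```text
t 12.4 p [487.1  -6.5  90.8] yaw -31.9 F [-0.5  0.5  3.1] Ftool [-0.7 -0.2 -3.1] M [ 0.1   0.18 -0.09] w 51.6 ff 30.0
t 12.7 p [487.1  -6.5  90.8] yaw -30.3 F [-0.7 -0.   3.7] Ftool [-0.6  0.4 -3.7] M [ 0.05  0.21 -0.26] w 51.9 ff 30.0
```

The moment rises to -0.26 N m at 32°, so this is the stop. I'll ease off 1° and lift gently.

```bash
python3 -m pendant '[0,0,0,0,0,0.3,1, 0,0,0,0,0,0,1]' >/dev/null && python3 st.py 0.15 &&
python3 -m pendant '[0,0,-0.05,0,0,0,1, 0,0,0,0,0,0,1]' >/dev/null && python3 st.py 0.15 &&
python3 -m pendant '[0,0,-0.05,0,0,0,1, 0,0,0,0,0,0,1]' >/dev/null && python3 st.py 0.15 &&
python3 -m pendant '[0,0,-0.05,0,0,0,1, 0,0,0,0,0,0,1]' >/dev/null && python3 st.py 0.15 &&
python3 -m pendant '[0,0,-0.1,0,0,0,1, 0,0,0,0,0,0,1]' >/dev/null && python3 st.py 0.15 &&
python3 -m pendant '[0,0,-0.15,0,0,0,1, 0,0,-0.15,0,0,0,1, 0,0,0,0,0,0,1]' >/dev/null && python3 st.py 0.15
```

```text
t 12.9 p [487.2  -6.5  90.8] yaw -31.6 F [-0.5  0.1  3.6] Ftool [-0.5  0.1 -3.6] M [ 0.03  0.11 -0.13] w 51.8 ff 30.0
t 13.1 p [486.9  -6.6  91.9] yaw -31.5 F [ 1.8  0.3 -3.3] Ftool [ 1.3 -1.2  3.3] M [-0.05 -0.19 -0.08] w 51.7 ff 30.0
t 13.3 p [486.9  -6.6  93.6] yaw -31.5 F [ 2.2 -1.2 -4.7] Ftool [ 2.5 -0.1  4.7] M [-0.1  -0.21 -0.11] w 51.6 ff 30.0
t 13.5 p [486.9  -6.5  95.3] yaw -31.5 F [ 0.5 -0.9 -4.1] Ftool [0.8 0.5 4.1] M [-0.22 -0.13 -0.14] w 51.7 ff 30.0
t 13.7 p [486.9  -6.6  98.8] yaw -31.5 F [-1.  -1.4 -1.2] Ftool [-0.1  1.7  1.2] M [-0.2   0.09 -0.14] w 51.9 ff 30.0
t 14.0 p [487.4  -6.3 108.3] yaw -31.5 F [-0.2 -0.4 -0.6] Ftool [0.1 0.5 0.6] M [ 0.04 -0.03  0.02] w 51.7 ff 30.0
```

```bash
python3 -m pendant '[0,0,-0.25,0,0,0,1, 0,0,-0.25,0,0,0,1, 0,0,-0.5,0,0,0,1, 0,0,-0.7,0,0,0,1, 0,0,-0.7,0,0,0,1]' >/dev/null && python3 st.py 0.15 &&
python3 -m pendant '[0.31,0.81,0,0,0,0,1, 0.31,0.81,0,0,0,0,1, 0.31,0.81,0,0,0,0,1, 0.31,0.81,0,0,0,0,1, 0.31,0.81,0,0,0,0,1, 0.31,0.81,0,0,0,0,1, 0.31,0.81,0,0,0,0,1, 0.31,0.81,0,0,0,0,1, 0.31,0.81,0,0,0,0,1, 0,0,0,0,0,0,1, 0,0,0,0,0,0,1]' >/dev/null; python3 st.py; python3 look.py tray
python3 -m pendant '[0.31,0.81,0,0,0,0,1, 0.31,0.81,0,0,0,0,1, 0.31,0.81,0,0,0,0,1, 0,0,0,0,0,0,1, 0,0,0,0,0,0,1]' >/dev/null; python3 look.py tray e.png; python3 st.py
```

```text
t 14.5 p [486.9  -6.3 180.6] yaw -31.5 F [ 0.6 -0.1 -1.3] Ftool [ 0.6 -0.2  1.3] M [0.08 0.   0.02] w 51.9 ff 30.0
t 15.6 p [ 443.8 -236.7  179.7] yaw -31.6 F [ 0.4  0.3 -2. ] Ftool [ 0.2 -0.4  2. ] M [0.12 0.02 0.02] w 51.6 ff 30.0
tcp [ 443.9 -236.1  179.6] [-3.141  0.    -0.551] t 15.65
tray [333.6 149.6] 0.67 
tcp [ 429.8 -312.2  179.3] [-3.141e+00  1.000e-03 -5.500e-01] t 16.25
tray [267.4 171.9] 0.68 tri [ 422.6 -320.9   -5. ] [1.4, 1.4]
t 16.3 p [ 429.9 -312.   179.4] yaw -31.5 F [-0.3 -0.1 -0.6] Ftool [-0.2  0.3  0.6] M [ 0.11  0.   -0.01] w 52.0 ff 30.0
```

View pics/e.png

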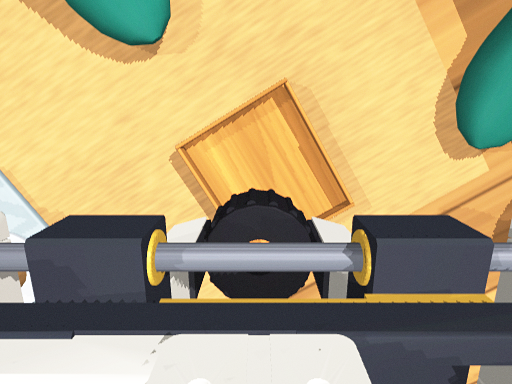

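The tray sits squarely under the tool, its rim corners at (178,148), (285,80) and (352,205). I'll lower the keeper.

```bash
python3 -m pendant '[0,0,0.9,0,0,0,1, 0,0,0.9,0,0,0,1, 0,0,0.9,0,0,0,1, 0,0,0.9,0,0,0,1, 0,0,0.9,0,0,0,1, 0,0,0.6,0,0,0,1, 0,0,0.3,0,0,0,1, 0,0,0.1,0,0,0,1, 0,0,0,0,0,0,1, 0,0,0,0,0,0,1]' >/dev/null; python3 st.py 0.5 &&
python3 -m pendant '[0,0,0.05,0,0,0,1, 0,0,0,0,0,0,1]' >/dev/null && python3 st.py 0.5 &&
python3 -m pendant '[0,0,0.03,0,0,0,1, 0,0,0,0,0,0,1]' >/dev/null && python3 st.py 0.5 &&
python3 -m pendant '[0,0,0.03,0,0,0,1, 0,0,0,0,0,0,1]' >/dev/null && python3 st.py 0.5
```

```text
t 17.3 p [ 430.3 -313.7   15.3] yaw -31.5 F [-0.3  0.1 -1.2] Ftool [-0.3  0.   1.2] M [ 0.06  0.04 -0.02] w 51.8 ff 30.0
t 17.5 p [ 429.8 -313.6   13.3] yaw -31.5 F [ 0.5  0.3 -1.9] Ftool [ 0.2 -0.5  1.9] M [ 0.11  0.05 -0.02] w 51.9 ff 30.0
t 17.7 p [ 429.6 -313.5   12. ] yaw -31.6 F [ 1.   0.3 -1.2] Ftool [ 0.7 -0.7  1.2] M [0.09 0.06 0.04] w 51.7 ff 30.0
t 17.9 p [ 429.5 -313.4   10.9] yaw -31.5 F [ 0.4 -0.2 -1.7] Ftool [ 0.5 -0.1  1.7] M [ 0.11  0.01 -0.03] w 51.6 ff 30.0
```

```bash
sed -i 's/>8)/>8 or (len(sys.argv)>2 and f[2]>float(sys.argv[2]))/' st.py; tail -1 st.py
python3 -m pendant '[0,0,0.03,0,0,0,1, 0,0,0,0,0,0,1]' >/dev/null && python3 st.py 0.5 2 &&
python3 -m pendant '[0,0,0.02,0,0,0,1, 0,0,0,0,0,0,1]' >/dev/null && python3 st.py 0.5 2 &&
python3 -m pendant '[0,0,0.02,0,0,0,1, 0,0,0,0,0,0,1]' >/dev/null && python3 st.py 0.5 2 &&
python3 -m pendant '[0,0,0.02,0,0,0,1, 0,0,0,0,0,0,1]' >/dev/null && python3 st.py 0.5 2 &&
python3 -m pendant '[0,0,0.02,0,0,0,1, 0,0,0,0,0,0,1]' >/dev/null && python3 st.py 0.5 2
```

```text
if len(sys.argv)>1: sys.exit(int(bool(abs(mz[2])>float(sys.argv[1]) or np.linalg.norm(f)>8 or (len(sys.argv)>2 and f[2]>float(sys.argv[2]))))  File "st.py", line 6
    if len(sys.argv)>1: sys.exit(int(bool(abs(mz[2])>float(sys.argv[1]) or np.linalg.norm(f)>8 or (len(sys.argv)>2 and f[2]>float(sys.argv[2]))))
                                ^
SyntaxError: '(' was never closed
```

```bash
sed -i '$ s/$/)/' st.py; python3 st.py 0.5 2 &&
python3 -m pendant '[0,0,0.02,0,0,0,1, 0,0,0,0,0,0,1]' >/dev/null && python3 st.py 0.5 2 &&
python3 -m pendant '[0,0,0.02,0,0,0,1, 0,0,0,0,0,0,1]' >/dev/null && python3 st.py 0.5 2 &&
python3 -m pendant '[0,0,0.02,0,0,0,1, 0,0,0,0,0,0,1]' >/dev/null && python3 st.py 0.5 2 &&
python3 -m pendant '[0,0,0.02,0,0,0,1, 0,0,0,0,0,0,1]' >/dev/null && python3 st.py 0.5 2 &&
python3 -m pendant '[0,0,0.02,0,0,0,1, 0,0,0,0,0,0,1]' >/dev/null && python3 st.py 0.5 2
```

```text
t 18.1 p [ 429.6 -313.3   10. ] yaw -31.5 F [-0.1 -0.4 -1.6] Ftool [0.2 0.4 1.6] M [0.05 0.   0.01] w 52.0 ff 30.0
t 18.3 p [ 429.6 -313.3    9.4] yaw -31.5 F [-1.2 -0.3 -0.6] Ftool [-0.9  0.9  0.6] M [0.03 0.   0.  ] w 52.0 ff 30.0
t 18.5 p [ 429.6 -313.4    8.9] yaw -31.5 F [-0.9 -0.2 -1.4] Ftool [-0.7  0.7  1.4] M [0.05 0.02 0.03] w 52.0 ff 30.0
t 18.7 p [ 429.7 -313.4    8.9] yaw -31.5 F [-1.9  1.3  5.2] Ftool [-2.3 -0.1 -5.2] M [ 0.24  0.38 -0.02] w 52.0 ff 30.0
```

```bash
python3 -m pendant '[0,0,0,0,0,0,0.0, 0,0,0,0,0,0,-0.2, 0,0,0,0,0,0,-0.4, 0,0,0,0,0,0,-0.4, 0,0,0,0,0,0,-0.4]'|tail -3
python3 -m pendant '[0,0,-0.3,0,0,0,-0.4, 0,0,-0.6,0,0,0,-0.4, 0,0,-0.9,0,0,0,-0.4, 0,0,-0.9,0,0,-0.98,-0.4, 0,0,-0.9,0,0,-0.98,-0.6, 0,0,-0.9,0,0,-0.98,-0.8, 0,0,-0.9,0,0,-0.98,-1, 0,0,-0.9,0,0,-0.98,-1, 0,0,0,0,0,-0.98,-1, 0,0,0,0,0,-0.98,-1, 0,0,0,0,0,-0.98,-1]'|head -3
python3 -m pendant '[0.18,-0.95,0,0,0,0,-1, 0.18,-0.95,0,0,0,0,-1, 0.18,-0.95,0,0,0,0,-1, 0.18,-0.95,0,0,0,0,-1, 0.18,-0.95,0,0,0,0,-1, 0.18,-0.95,0,0,0,0,-1, 0.18,-0.95,0,0,0,0,-1, 0.18,-0.95,0,0,0,0,-1, 0.18,-0.95,0,0,0,0,-1, 0.18,-0.95,0,0,0,0,-1, 0.1,-0.7,0,0,0,0,-1, 0,0,0,0,0,0,-1]'|head -3
python3 look.py post_tip,core f.png
python3 - <<'E'
from h import *
a=capture("top");save(np.hstack([cv2.resize(a[150:350,200:460],(416,320)),cv2.resize(cv2.imread("pics/f.png")[:,:,::-1],(384,320))]),"g.png")
E
```

```text
contact_force: [-0.4, 0.1, 0.1]
grip_width: 64.0
finger_force: 0.0
time: 20.3
tool_pos: [429.6, -313.3, 198.3]
tcp_rot: [3.141, -0.001, -0.0]
time: 21.5
tool_pos: [487.6, -5.5, 197.9]
tcp_rot: [-3.141, -0.001, -0.0]
tcp [487.6  -6.8 197.8] [ 3.141e+00 -0.000e+00 -1.000e-03] t 21.55
post_tip [256.8 199.2] 0.83 tri [484.   -4.9 113. ] [0.3, 3.1, 2.4, 0.5]
core [260.2 176.5] 0.67 tri [487.   -7.   21.6] [0.7, 3.0, 0.8, 3.4]
```

View pics/g.png

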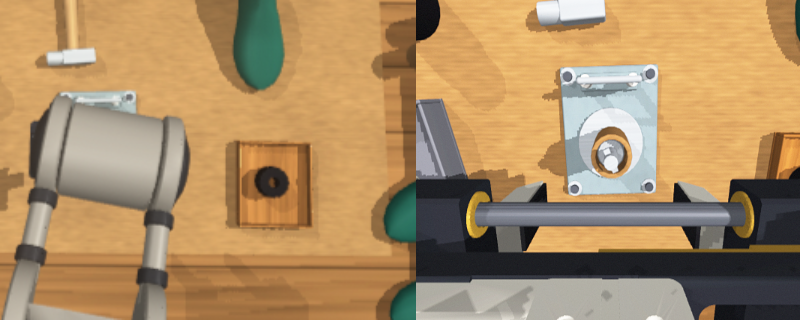

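The keeper lies flat in the middle of the tray, at (272,181) in the left half. The right half shows the bare post at (611,160) with the core round it, under the tool. The touchdown height also confirms the core top at 86 mm. I'll descend onto the core.

```bash
python3 -m pendant '[0,0,0.7,0,0,0,-1, 0,0,0.7,0,0,0,-1, 0,0,0.7,0,0,0,-1, 0,0,0.7,0,0,0,-1, 0,0,0.7,0,0,0,-1, 0,0,0.6,0,0,0,-1, 0,0,0.4,0,0,0,-1, 0,0,0.19,0,0,0,-1, 0,0,0,0,0,0,-1, 0,0,0,0,0,0,-1]'>/dev/null; python3 st.py 0.3 &&
python3 -m pendant '[0,0,0,0,0,0,0, 0,0,0,0,0,0,0, 0,0,0,0,0,0,0.1, 0,0,0,0,0,0,0.2, 0,0,0,0,0,0,1, 0,0,0,0,0,0,1, 0,0,0,0,0,0,1]'>/dev/null; python3 st.py
```

```text
t 22.7 p [488.   -8.1  57.1] yaw -0.2 F [ 0.2  0.  -0.2] Ftool [ 0.2 -0.   0.2] M [0.04 0.05 0.  ] w 92.0 ff 0.0
t 23.4 p [487.7  -7.2  56.7] yaw -0.2 F [0.3 2.3 0.7] Ftool [ 0.3 -2.3 -0.7] M [ 0.59 -0.04  0.03] w 49.4 ff 30.0
```

```bash
python3 -m pendant '[0,-0.02,-0.05,0,0,0,1, 0,0,0,0,0,0,1]'>/dev/null; python3 st.py 0.5 &&
python3 -m pendant '[0,0,-0.15,0,0,0,1, 0,0,-0.15,0,0,0,1, 0,0,0,0,0,0,1]' >/dev/null; python3 st.py 0.5 &&
python3 -m pendant '[0,0,-0.3,0,0,0,1, 0,0,-0.3,0,0,0,1, 0,0,-0.3,0,0,0,1, 0,0,0,0,0,0,1]' >/dev/null; python3 st.py 0.5 &&
python3 -m pendant '[0,0,-0.3,0,0,0,1, 0,0,-0.3,0,0,0,1, 0,0,-0.3,0,0,0,1, 0,0,-0.3,0,0,0,1, 0,0,0,0,0,0,1]' >/dev/null; python3 st.py 0.5 &&
python3 -m pendant '[0,0,-0.5,0,0,0,1, 0,0,-0.5,0,0,0,1, 0,0,-0.5,0,0,0,1, 0,0,-0.5,0,0,0,1, 0,0,0,0,0,0,1, 0,0,0,0,0,0,1]' >/dev/null; python3 st.py 0.5
```

```text
t 23.6 p [487.6  -7.1  58.2] yaw -0.2 F [ 0.6  1.7 -0.5] Ftool [ 0.6 -1.7  0.5] M [0.08 0.05 0.04] w 49.6 ff 30.0
t 23.9 p [488.   -7.2  67.9] yaw -0.2 F [ 0.   0.7 -0.7] Ftool [ 0.  -0.7  0.7] M [0.05 0.04 0.02] w 49.2 ff 30.0
t 24.3 p [488.5  -7.2  95.7] yaw -0.2 F [-0.6  1.  -0.8] Ftool [-0.6 -1.   0.8] M [ 0.01 -0.   -0.04] w 49.6 ff 30.0
t 24.8 p [488.4  -7.1 131.6] yaw -0.2 F [-0.1  0.   0.5] Ftool [-0.1 -0.  -0.5] M [-0.02  0.02 -0.01] w 49.5 ff 30.0
t 25.4 p [487.4  -6.9 189.7] yaw -0.2 F [-0.7 -0.6 -0.8] Ftool [-0.7  0.6  0.8] M [0.05 0.08 0.01] w 49.3 ff 30.0
```

```bash
python3 -m pendant '[-0.12,-0.96,0,0,0,0,1, -0.12,-0.96,0,0,0,0,1, -0.12,-0.96,0,0,0,0,1, -0.12,-0.96,0,0,0,0,1, -0.12,-0.96,0,0,0,0,1, -0.12,-0.96,0,0,0,0,1, -0.12,-0.96,0,0,0,0,1, -0.12,-0.96,0,0,0,0,1, 0,0,0,0,0,0,1, 0,0,0,0,0,0,1]' >/dev/null; python3 look.py crate
python3 -m pendant '[-0.13,-0.96,0,0,0,0,1, -0.13,-0.96,0,0,0,0,1, -0.13,-0.96,0,0,0,0,1, 0,0,0,0,0,0,1, 0,0,0,0,0,0,1]' >/dev/null; python3 look.py crate i.png; python3 st.py
```

```text
tcp [459.1 223.  189.2] [ 3.141e+00  2.000e-03 -3.000e-03] t 26.45
crate [187.3 176.5] 0.64 
tcp [448.3 308.8 189.8] [ 3.141  0.    -0.004] t 27.05
crate [262.1 170.1] 0.9 tri [449.8 304.6  -1.7] [1.6, 1.6]
t 27.1 p [448.4 308.6 189.9] yaw -0.3 F [ 0.1  0.4 -0.9] Ftool [ 0.1 -0.4  0.9] M [ 0.05 -0.01 -0.01] w 49.5 ff 30.0
```

View pics/i.png

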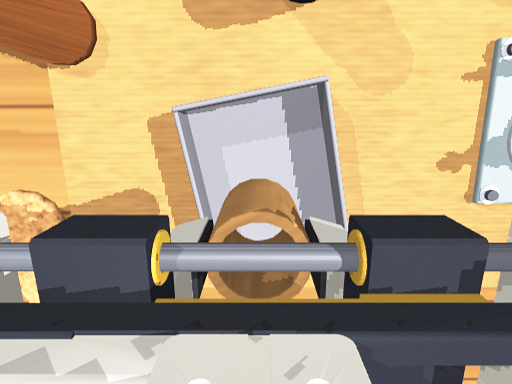

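The core hangs upright over the crate, whose rim corners are at (175,108) and (326,80). I'll lower it and feel for the floor.

```bash
python3 -m pendant '[0,0,0.8,0,0,0,1, 0,0,0.8,0,0,0,1, 0,0,0.8,0,0,0,1, 0,0,0.8,0,0,0,1, 0,0,0.7,0,0,0,1, 0,0,0.4,0,0,0,1, 0,0,0.2,0,0,0,1, 0,0,0.1,0,0,0,1, 0,0,0,0,0,0,1, 0,0,0,0,0,0,1]' >/dev/null; python3 st.py 0.5 2 &&
python3 -m pendant '[0,0,0.04,0,0,0,1, 0,0,0,0,0,0,1]' >/dev/null && python3 st.py 0.5 2 &&
python3 -m pendant '[0,0,0.02,0,0,0,1, 0,0,0,0,0,0,1]' >/dev/null && python3 st.py 0.5 2 &&
python3 -m pendant '[0,0,0.02,0,0,0,1, 0,0,0,0,0,0,1]' >/dev/null && python3 st.py 0.5 2 &&
python3 -m pendant '[0,0,0.02,0,0,0,1, 0,0,0,0,0,0,1]' >/dev/null && python3 st.py 0.5 2 &&
python3 -m pendant '[0,0,0.02,0,0,0,1, 0,0,0,0,0,0,1]' >/dev/null && python3 st.py 0.5 2 &&
python3 -m pendant '[0,0,0.02,0,0,0,1, 0,0,0,0,0,0,1]' >/dev/null && python3 st.py 0.5 2 &&
python3 -m pendant '[0,0,0.02,0,0,0,1, 0,0,0,0,0,0,1]' >/dev/null && python3 st.py 0.5 2 &&
python3 -m pendant '[0,0,0.02,0,0,0,1, 0,0,0,0,0,0,1]' >/dev/null && python3 st.py 0.5 2
```

```text
t 28.1 p [448.6 310.1  52.9] yaw -0.2 F [0.5 1.1 0. ] Ftool [ 0.5 -1.1 -0. ] M [0.05 0.   0.05] w 49.7 ff 30.0
t 28.3 p [448.2 310.1  51.2] yaw -0.2 F [-0.8 -0.1 -0.3] Ftool [-0.8  0.1  0.3] M [0.05 0.02 0.01] w 49.5 ff 30.0
t 28.5 p [448.1 310.   50.3] yaw -0.2 F [ 0.1  0.6 -0.5] Ftool [ 0.1 -0.6  0.5] M [0.   0.04 0.  ] w 49.7 ff 30.0
t 28.7 p [448.1 309.9  49.6] yaw -0.2 F [ 0.3  1.1 -0.6] Ftool [ 0.3 -1.1  0.6] M [-0.03  0.03  0.04] w 49.4 ff 30.0
t 28.9 p [448.1 309.9  49. ] yaw -0.2 F [-0.5  0.8 -0.1] Ftool [-0.5 -0.8  0.1] M [ 0.03  0.08 -0.  ] w 49.5 ff 30.0
t 29.1 p [448.1 309.9  48.4] yaw -0.2 F [-0.1 -1.1 -0.9] Ftool [-0.1  1.1  0.9] M [ 0.05  0.   -0.01] w 49.5 ff 30.0
t 29.3 p [448.1 309.9  47.8] yaw -0.2 F [ 0.4 -0.7  0.2] Ftool [ 0.5  0.7 -0.2] M [0.04 0.02 0.  ] w 49.3 ff 30.0
t 29.5 p [448.1 309.9  47.2] yaw -0.2 F [ 0.3 -0.4 -1.2] Ftool [0.3 0.4 1.2] M [-0.01  0.02 -0.  ] w 49.4 ff 30.0
t 29.7 p [448.1 309.9  46.6] yaw -0.2 F [ 0.2  0.1 -0. ] Ftool [ 0.2 -0.1  0. ] M [0.03 0.03 0.  ] w 49.3 ff 30.0
```

```bash
python3 -m pendant '[0,0,0.02,0,0,0,1, 0,0,0,0,0,0,1]' >/dev/null && python3 st.py 0.5 2 &&
python3 -m pendant '[0,0,0.02,0,0,0,1, 0,0,0,0,0,0,1]' >/dev/null && python3 st.py 0.5 2 &&
python3 -m pendant '[0,0,0.02,0,0,0,1, 0,0,0,0,0,0,1]' >/dev/null && python3 st.py 0.5 2 &&
python3 -m pendant '[0,0,0.02,0,0,0,1, 0,0,0,0,0,0,1]' >/dev/null && python3 st.py 0.5 2
```

```text
t 29.9 p [448.1 309.9  46. ] yaw -0.2 F [ 0.   0.4 -0.6] Ftool [ 0.  -0.4  0.6] M [ 0.04 -0.01 -0.02] w 49.5 ff 30.0
t 30.1 p [448.2 310.   45.7] yaw -0.2 F [-0.7 -0.7  1.3] Ftool [-0.7  0.7 -1.3] M [-0.1   0.12 -0.  ] w 49.5 ff 30.0
t 30.3 p [448.2 310.   45.6] yaw -0.2 F [-2.3 -1.1  6.3] Ftool [-2.3  1.1 -6.3] M [-0.25  0.38  0.03] w 49.6 ff 30.0
```

```bash
python3 -m pendant '[0,0,-0.01,0,0,0,1, 0,0,0,0,0,0,0.0, 0,0,0,0,0,0,-0.2, 0,0,0,0,0,0,-0.5, 0,0,0,0,0,0,-0.5, 0,0,0,0,0,0,-0.5]'|tail -3
python3 -m pendant '[0,0,-0.2,0,0,0,-0.5, 0,0,-0.4,0,0,0,-0.5, 0,0,-0.7,0,0,0,-0.5, 0,0,-0.9,0,0,0,-0.5, 0,0,-0.9,0,0,0,-0.5, 0,0,-0.9,0,0,0,-0.5, 0,0,-0.9,0,0,0,-0.5, 0,0,-0.9,0,0,0,-0.5, 0,0,0,0,0,0,-0.5, 0,0,0,0,0,0,-0.5]'|head -3
python3 - <<'E'
from h import *
w=capture("wrist");s=capture("scene");save(np.hstack([cv2.resize(w,(400,300)),cv2.resize(s,(400,300))]),"j.png")
E
```

```text
contact_force: [0.4, -0.4, -0.6]
grip_width: 68.3
finger_force: 0.0
time: 31.9
tool_pos: [448.2, 310.0, 220.2]
tcp_rot: [-3.141, -0.002, -0.003]
```

View pics/j.png

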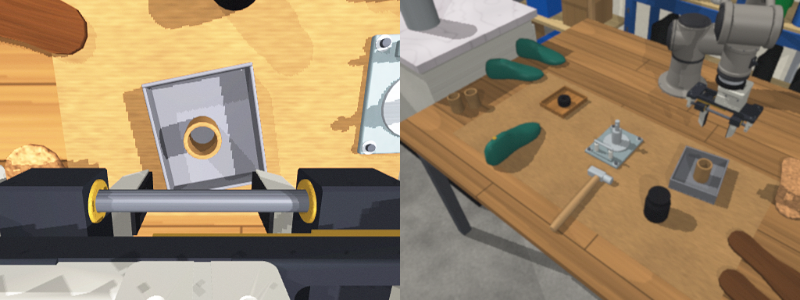

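The core stands upright in the crate, at (203,137) in the wrist view and (704,170) in the scene view. The keeper is in the tray at (565,100), and the jar, last and hammer have not moved.

```bash
python3 -c "
from plant import close_job
print(close_job())"
```

```text
the job is handed in; nothing more can be done
None
```

The job is handed in: I twisted the keeper about 32° to its stop and set it flat in the tray, then stood the core upright in the crate, at about 32 s of the 72 s; the jar, last and hammer are untouched.

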